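# Wedge up the front edge of a pouring table and hold it

## Task

The front edge of the small pouring table sits too low for pouring. Pick up the orange wedge by its grip block and, keeping it flat on the worktop and pointing straight in from the open front, push its nose under the middle of the steel lift bar until the front of the hinged plate has just lifted off its two black rest pads by about 2 to 5 mm. Never lift the edge more than 10 mm and leave the other things alone, the dish staying where it is on the plate; finish while still gripping the wedge there, without the gripper touching the plate.

Things in the scene. Friction and masses are not known exactly. Their poses are not given: they have to be found in the camera images.
- fixture: pouring table, immovable: grey U-shaped base on the worktop, 136 mm (x) x 122 mm. Origin: centre of its underside. x points from the open front to the hinge at the back. Side rails (18 wide, 13 high, y = +-52) leave a channel 86 mm wide, floored by the worktop, open to -x from x = -68, closed by a cross bar at x = +48. Black rest pads, top z = 27, stand on the rails at x = -52
- plate: aluminium plate 112 x 116 x 6 mm of the pouring table, hinged at the back along y at x = +56, z = 32 mm of the fixture (this body's origin); it lies level on the rest pads, top at z = 33 mm, front edge at x = -66 mm of the fixture. Free to swing up, falls back by its weight; 0.35 to 0.7 kg
- lift_bar (a point): lowest point, at mid-length, of the round steel lift bar (8 mm thick, 68 mm long, along y) under the plate's front, at x = -56, y = 0 mm of the fixture; z = 16 mm above the worktop while the plate rests on its pads. It rises as much as the plate's front does
- wedge: orange plastic wedge, 113 mm long (x), 30 mm wide (y), 0.17 kg. Origin: on the underside, mid-width, 55 mm behind the nose; x points to the nose, z up. The grip block behind the ramp is 32 mm long, 26 mm wide (30 mm below z = 20 mm), top at z = 50 mm, centred at x = -41 mm. Slick underside; 2 to 8 N push it in, more only if it is pressed down onto the worktop
- wedge_nose (a point): middle of the wedge's front edge, on its underside (x = +55 mm of the wedge). The ramp is 4 mm thick here and rises evenly to 26 mm at 80 mm behind (2.75 mm in 10 mm): it meets the lift bar when the nose is about 43 mm past it. The white stripe across the ramp, 51 to 60 mm behind the nose, lies under the bar when the lift is right
- dish: petri dish with red medium, 90 mm across, 15 mm high, standing loose on the plate; origin at the centre of its underside
- stain_bottle: bystander: purple bottle with black cap, 42 mm across, 77 mm high; origin at the centre of its underside
- lab_timer: bystander: off-white timer, 62 x 68 x 22 mm; origin at the centre of its underside. To its right the tall incubator stands on the worktop, its near corner about 0.6 m straight ahead of the robot: keep the arm drawn in when swinging past it
- cup: bystander: sample cup with red lid, 39 mm across, 74 mm high; origin at the centre of its underside
Things that resemble listed ones, but are neither listed nor needed, are in the scene too. There is more than one size of the wedge; the one meant has the size given above.

How it is judged:
By the outcome, as a careful person would: the job done as asked, in the order asked, and still so for the second after the job is handed in, while the arm keeps its last pose, push and grip.
It also fails if it takes over 48 s, if anything falls off the work surface, if the arm or the gripper's body presses on something with over 40 N, if the wrist force passes 120 N, or if a joint passes its speed limit or range.

## Robot

A 7-joint arm with a two-finger parallel gripper is mounted at the origin on a cart in front of the work surface, level with it; the furniture and walls round the work are solid. World frame = base frame: x ahead of the robot, y to its left, z up, the work surface at z = 0. Lengths are in m, angles in rad, forces in N, time in s.
With the tool pointing down it reaches from about 0.4 to 0.875 m from the base axis. Payload 19.3 kg.
Tool frame: the origin (TCP) lies on the mounting face of the last link; the fingertips stand 173 mm ahead of it and the grasp point (between the pads) lies 155 mm ahead of it (bot.grip_point_offset is the distance from the TCP to the grasp point, in m); z points along the fingers, y is the line along which they close (so a half turn about z gives the same grasp; the last joint's range is limited). The gripper opens to 85 mm and grips with 20 to 120 N. Pads are 22 mm wide; open, the fingers measure 114 mm over their backs; the gripper's body (76 mm by 85 mm) begins 54 mm behind the grasp point. The pads swing forward as they close: fully open they stand 13 mm farther back than shut.
Start: joints at [-1.176, 0.521, -0.036, 1.599, 0.021, 1.021, -0.113], TCP at [0.28, 0.559, 0.405] pointing down, gripper open.
Joint ranges: [-2.91, 2.91], [-0.3, 2.13], [-1.5, 1.42], [0.17, 2.43], [-1.26, 4.41], [0.16, 1.93], [-2.52, 2.52]. Speed limits (rad/s): [1.89, 1.89, 2.39, 2.39, 3.01, 3.01, 3.01].

## Interface

Orientations are given as [roll, pitch, yaw] about the fixed x, y, z axes, in that order (R = Rz(yaw) Ry(pitch) Rx(roll)).
In Python, from workcell import bot gives the robot as it stands.
- The arm moves only by the tool arm_command, never from a script. Its argument "deltas" is a list of rows, each a list of 3 entries, a list of its own where there are three numbers: the shift along the tool's x, y, z in cm, then the turn, a rotation vector about the tool's x, y, z in rad, then the finger opening in cm, from 0 to 8.54. In form: [[[tx, ty, tz], [rx, ry, rz], claw], ...]. A call has 1 to 20 rows; each row shifts and turns the commanded pose from where the row before left it, along the tool's axes as they then stand; what a row does not reach is not made up. A row lasts 1/10 s, in which the tool goes at most 50 mm and 8.59 degrees, less where a joint would pass 70% of its speed; a pose out of reach is approached as far as the arm can. A call with a gripper value outside its range is refused whole. The fingers move at their own pace and stop on an object; "newtons" is the grip in N (left out, the last holds). Time passes only in rows, so rows that do not move let the fingers close. It gives the time, the measured TCP pose, the force, the opening and the grip force at its end, in the units of the state.
- bot.observe(): the state, without advancing time (a new reading comes with each control period).
- bot.grab_frame(name): name is "scene" or "top" or "wrist"; returns a dict with "frame" (384x512x3 uint8, red, green, blue), "K" (3x3 intrinsics, pixels), "rvec" (rotation vector, rad) and "tvec" (3), from world to camera coordinates, as OpenCV has them; the wrist camera has in their place "T_tool_cam" (4x4, takes a point from camera to tool coordinates, whose origin is the TCP and whose axes are the flange's). Camera axes: x right, y down, z forward; pixel columns grow to the right and rows downward; lengths in m; the calibration is good to about 2 mm. A picture is of the moment at which its call begins: read the wrist's pose just before it. There is no depth.
- bot.job_done(): hands the job in; it is judged then, once.
Trained networks look in a picture, given as the dict that the camera call returned (one of the last four; its "shot" number tells which), for a name from the list of things; names that differ only in an ending like _2 or _b are one class to them, and where a whole thing is asked for, a point or a joint stands for the part that bears it (a point fixed in the world has none). Each returns a list of dicts, best first, with "p" (0 to 1); they miss things now and then, are a little off and sometimes report something else, mostly with a low value. They report only what shows in the picture. A call takes as long as a camera call. They do not tell look-alikes from the thing itself.
- bot.find_in(name, picture): "rect" ([left, top, width, height] in pixels, round what is visible of it).
- bot.mark_of(name, picture): "at" ([column, row] in pixels: a listed point, or the origin of a listed thing).
The state is a dict: "clock": time; "qpos": joint angles; "qd": joint speeds; "joint_efforts": joint torques, N m; "position": TCP position; "tool_rot": TCP orientation; "force": force on the tool from outside, world axes, zero at the start; "moment": the same for the moment, N m; "grip_width": finger opening in m; "finger_force": force on a finger pad.
Only numpy, scipy, OpenCV 4.12 (cv2) and the standard library are available. Lean on these libraries where they do the work, as an engineer would, in place of code of your own. Each camera call takes 0.05 s, during which the arm holds its last target. There are 200 camera calls.

## Working session

There is one attempt and no reset: what is moved stays moved. The work goes in short steps, Python scripts to look and compute and a tool call to move; the robot and the scene stay as the last step left them, time stands still between calls to the robot, and variables do not carry over. Pictures are saved under pics/ and viewed, at most 10 in all, crops included, and the job is handed in when it is done.

Besides the shell and the picture viewer there is one more tool, called after "Request:" as name([rows], argument=value, ...), one row to a line, values as JSON. arm_command: Moves the arm, as the interface text tells. Its arguments: {"type":"object","properties":{"deltas":{"type":"array","items":{"type":"array"}},"newtons":{"type":"number"}},"required":["deltas"]}

```bash
mkdir -p pics; cat > h.py <<'E'
import numpy as np, cv2
from workcell import bot
from scipy.spatial.transform import Rotation as R
def cam(d,st=None):
    if 'rvec' in d:
        Rm=cv2.Rodrigues(np.array(d['rvec'],float))[0]; t=np.array(d['tvec'],float).ravel()
        return Rm.T, -Rm.T@t
    T=np.eye(4); T[:3,:3]=R.from_euler('xyz',st['tool_rot']).as_matrix(); T[:3,3]=st['position']
    T=T@np.array(d['T_tool_cam']); return T[:3,:3],T[:3,3]
def ray(d,px,z,st=None):
    Rc,c=cam(d,st); v=Rc@np.linalg.inv(np.array(d['K']))@np.array([px[0],px[1],1.])
    return c+v*(z-c[2])/v[2]
def proj(d,P,st=None):
    Rc,c=cam(d,st); q=(np.atleast_2d(P)-c)@Rc; q=q@np.array(d['K']).T; return q[:,:2]/q[:,2:]
def save(d,n): cv2.imwrite(f'pics/{n}.png',d['frame'][:,:,::-1])
E
python3 - <<'E'
from h import *
st=bot.observe();print(st['position'],st['tool_rot'],st['clock'])
ims=[]
for n in('scene','top'):
    d=bot.grab_frame(n);ims.append(d['frame']);print(n,cam(d)[1])
    for k,z in(('fixture',0),('plate',.032),('lift_bar',.016),('wedge',0),('wedge_nose',0),('dish',.033),('stain_bottle',0),('lab_timer',0),('cup',0)):
        for r in bot.mark_of(k,d)[:3]:
            print(k,round(r['p'],2),np.round(r['at']),np.round(ray(d,r['at'],z),3))
    save(d,n)
E
```

```text
[0.28013558 0.55855919 0.40409984] [-3.14044325e+00  7.14508992e-05  2.67671651e+00] 0.0
scene [ 0.1741289  -0.27158291  0.58985704]
fixture 0.62 [287. 201.] [0.586 0.255 0.   ]
plate 0.83 [295. 177.] [0.633 0.293 0.032]
lift_bar 0.81 [275. 206.] [0.539 0.241 0.016]
wedge 0.68 [216. 212.] [0.412 0.308 0.   ]
wedge 0.55 [175. 240.] [0.295 0.272 0.   ]
wedge_nose 0.96 [189. 242.] [0.319 0.251 0.   ]
wedge_nose 0.95 [208. 196.] [0.422 0.372 0.   ]
dish 0.86 [286. 190.] [0.584 0.261 0.033]
dish 0.22 [296. 179.] [0.63  0.284 0.033]
stain_bottle 0.57 [221. 179.] [0.48  0.419 0.   ]
lab_timer 0.78 [313. 235.] [0.57  0.129 0.   ]
cup 0.68 [304. 168.] [0.706 0.347 0.   ]
cup 0.62 [221. 178.] [0.484 0.425 0.   ]
top [0.33656119 0.28121197 1.01414493]
fixture 0.55 [262. 160.] [0.587 0.27  0.   ]
plate 0.6 [250. 135.] [0.632 0.295 0.032]
lift_bar 0.79 [280. 181.] [0.539 0.234 0.016]
wedge 0.91 [260. 303.] [0.294 0.279 0.   ]
wedge 0.84 [242. 246.] [0.408 0.313 0.   ]
wedge_nose 0.66 [273. 292.] [0.314 0.252 0.   ]
wedge_nose 0.58 [218. 242.] [0.415 0.363 0.   ]
wedge_nose 0.3 [188. 214.] [0.475 0.425 0.   ]
dish 0.85 [271. 161.] [0.577 0.253 0.033]
dish 0.53 [337. 170.] [0.556 0.119 0.033]
dish 0.41 [242. 244.] [0.41  0.312 0.033]
stain_bottle 0.67 [189. 210.] [0.482 0.422 0.   ]
lab_timer 0.48 [261. 161.] [0.586 0.272 0.   ]
cup 0.95 [229. 108.] [0.703 0.339 0.   ]
```

```bash
python3 - <<'E'
import cv2
for n,(x,y,w,h) in(('scene',(130,100,256,192)),('top',(150,80,256,260))):
    a=cv2.imread(f'pics/{n}.png')[y:y+h,x:x+w];s=3 if n=='scene' else 2.3
    cv2.imwrite(f'pics/{n}_c.png',cv2.resize(a,None,fx=s,fy=s,interpolation=2))
E
```

```text
(no output)
```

View pics/scene_c.png

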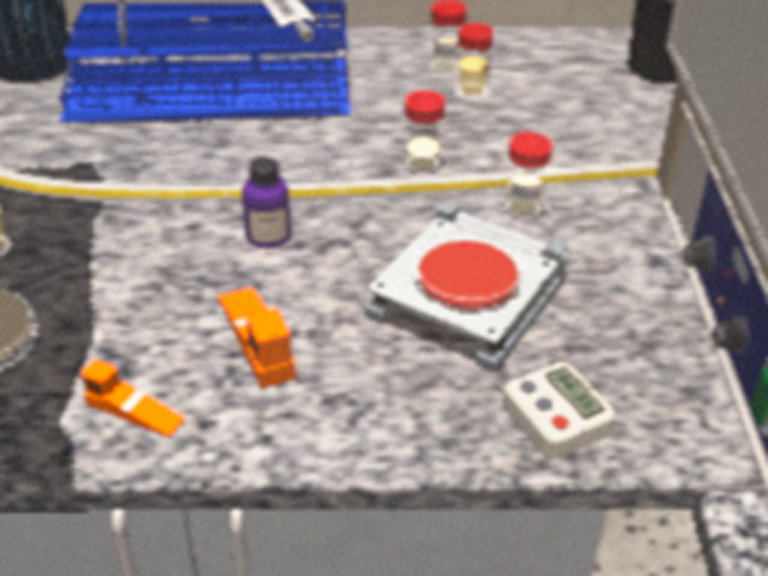

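View pics/top_c.png

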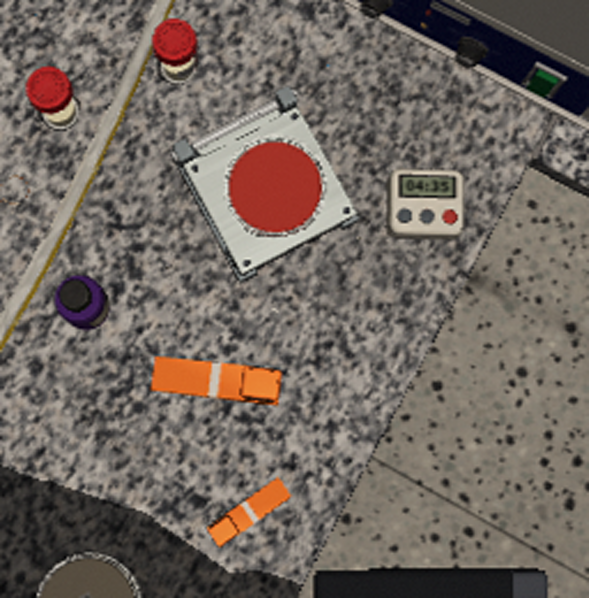

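The large wedge sits near scene-crop (258,335), with its nose towards the bottle. The pouring table is yawed about 28° with its open front towards the robot, and the smaller look-alike wedge is at (130,400). In the top view the large wedge runs from (152,375) to (281,387), about 115 mm, so it is the one meant.

```bash
cat >> h.py <<'E'
def delta(p,yaw,st=None):
    "tool-frame shift (cm) and turn from the measured pose to TCP p, tool down, x at yaw (deg)"
    st=st or bot.observe(); A=R.from_euler('xyz',st['tool_rot']); B=R.from_euler('xyz',[np.pi,0,np.radians(yaw)])
    print('shift cm',np.round(A.inv().apply(np.array(p)-st['position'])*100,2),'rotvec',np.round((A.inv()*B).as_rotvec(),3),'t',st['clock'])
E
python3 - <<'E'
from h import *
d=bot.grab_frame('wrist');print(np.round(d['T_tool_cam'],3),d['K'],bot.grip_point_offset)
t=cv2.imread('pics/top.png');hsv=cv2.cvtColor(t,cv2.COLOR_BGR2HSV)
m=cv2.inRange(hsv,(5,150,120),(20,255,255));m=cv2.morphologyEx(m,cv2.MORPH_CLOSE,np.ones((7,7)))
d=bot.grab_frame('top')
for c in cv2.findContours(m,0,2)[0]:
    if cv2.contourArea(c)>100:
        b=cv2.boxPoints(cv2.minAreaRect(c));w=np.array([ray(d,p,.015)[:2] for p in b]);print(np.round(w,3),np.linalg.norm(w-np.roll(w,1,0),axis=1))
delta([.41,.29,.36],85)
E
```

```text
[[-0.    -0.945 -0.327  0.085]
 [ 1.    -0.     0.     0.   ]
 [-0.001 -0.327  0.945  0.031]
 [ 0.     0.     0.     1.   ]] [[342.51895062   0.         258.5301946 ]
 [  0.         342.51895062 189.32242046]
 [  0.           0.           1.        ]] 0.1547
[[0.282 0.319]
 [0.324 0.257]
 [0.308 0.245]
 [0.266 0.308]] [0.02001559 0.07550938 0.02014919 0.07529045]
[[0.4   0.367]
 [0.431 0.364]
 [0.417 0.252]
 [0.387 0.256]] [0.11182307 0.0308657  0.1124053  0.03076755]
shift cm [-23.65 -18.2    4.47] rotvec [-0.     0.     1.193] t 1.1
```

Request:
arm_command([
  [[-2.4,-1.8,0.4],[0,0,0],8.5],
  [[-2.4,-1.8,0.4],[0,0,0],8.5],
  [[-2.4,-1.8,0.4],[0,0,0],8.5],
  [[-2.4,-1.8,0.4],[0,0,0],8.5],
  [[-2.4,-1.8,0.4],[0,0,0],8.5],
  [[-2.4,-1.8,0.5],[0,0,0],8.5],
  [[-2.4,-1.8,0.5],[0,0,0],8.5],
  [[-2.4,-1.8,0.5],[0,0,0],8.5],
  [[-2.4,-1.8,0.5],[0,0,0],8.5],
  [[-2.0,-2.0,0.5],[0,0,0],8.5],
  [[0,0,0],[0,0,0.14],8.5],
  [[0,0,0],[0,0,0.14],8.5],
  [[0,0,0],[0,0,0.14],8.5],
  [[0,0,0],[0,0,0.14],8.5],
  [[0,0,0],[0,0,0.14],8.5],
  [[0,0,0],[0,0,0.14],8.5],
  [[0,0,0],[0,0,0.14],8.5],
  [[0,0,0],[0,0,0.14],8.5],
  [[0,0,0],[0,0,0.1],8.5],
  [[0,0,0],[0,0,0],8.5],
])

```text
clock: 3.1
position: [0.4095, 0.2904, 0.3597]
tool_rot: [3.141, -0.0, 1.455]
force: [-0.2, -0.1, -0.6]
grip_width: 0.0849
finger_force: 0.0
```

```bash
python3 - <<'E'
from h import *
st=bot.observe();d=bot.grab_frame('wrist');save(d,'w1')
print(st['position'],st['tool_rot'],st['clock'],st['qpos'])
for k,z in(('wedge',0),('wedge_nose',0),('lift_bar',.016),('fixture',0)):
    for r in bot.mark_of(k,d)[:2]: print(k,r['p'],r['at'],ray(d,r['at'],z,st))
E
```

```text
[0.40946733 0.29038228 0.35974955] [ 3.14138253e+00 -3.33181015e-06  1.45515514e+00] 3.1 [-0.97118981  0.40348299  0.30704282  1.97766106 -0.16856868  0.78444553
 -0.6832327 ]
wedge 0.83 [256.4, 143.6] [0.40924175 0.3085812  0.        ]
wedge 0.68 [146.5, 184.3] [0.2940848  0.28013992 0.        ]
wedge_nose 0.82 [172.6, 209.6] [0.31483377 0.24993611 0.        ]
wedge_nose 0.61 [251.0, 82.1] [0.41103326 0.3657467  0.        ]
lift_bar 0.84 [389.7, 202.7] [0.53247379 0.23856512 0.016     ]
```

View pics/w1.png

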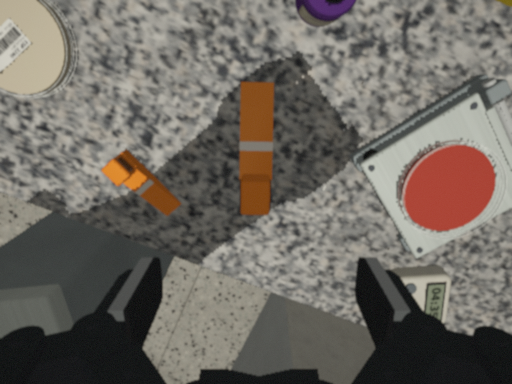

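The picture shows the large wedge with nose edge near (257,83) and block end near (255,215), almost aligned with the tool. The plate and dish are at the right.

```bash
python3 - <<'E'
from h import *
st=bot.observe();d=bot.grab_frame('wrist')
N=ray(d,(257.5,83),.004,st);B=ray(d,(255,215),.05,st)
v=(N-B)[:2];print(N,B,np.linalg.norm(v),np.degrees(np.arctan2(v[1],v[0])))
# model overlay residual: fit (x,y,yaw) so that top-face corner pixels match
from scipy.optimize import least_squares
L=np.array([[55,15,4],[55,-15,4],[-25.,13,50],[-25,-13,50],[-57,13,50],[-57,-13,50]])/1000
px=np.array([[240,82],[275,84],[243,177],[270,177],[241,214],[269,215]])
f=lambda q:(proj(d,L@np.array([[np.cos(q[2]),np.sin(q[2]),0],[-np.sin(q[2]),np.cos(q[2]),0],[0,0,1]])+[q[0],q[1],0],st)-px).ravel()
s=least_squares(f,[.41,.31,1.46]);q=s.x;print(q,np.degrees(q[2]),np.round(s.fun,1))
g=q[:2]-.041*np.array([np.cos(q[2]),np.sin(q[2])]);print('grip',g)
delta([*g,.26],np.degrees(q[2]))
delta([*g,.040+.152],np.degrees(q[2]))
# plate corners from scene/top: bar
for n in('top',):
    dd=bot.grab_frame(n);t=dd['frame'];save(dd,'top2')
    a=cv2.resize(t[105:210,215:320],None,fx=5.5,fy=5.5,interpolation=cv2.INTER_CUBIC);cv2.imwrite('pics/top2c.png',a[:,:,::-1])
E
```

```text
[0.41665071 0.36422893 0.004     ] [0.40213843 0.25514879 0.05      ] 0.11004128435943189 82.42174130051711
[0.40996401 0.31209283 1.43879581] 82.43692757003645 [ 1.2 -2.2 -0.6 -3.5 -2.3  2.7  1.2  3.2 -0.4  0.2  1.  -0.2]
grip [0.40456769 0.2714495 ]
shift cm [-1.91 -0.29  9.97] rotvec [-0.    -0.     0.019] t 3.4
shift cm [-1.91 -0.29 16.77] rotvec [-0.    -0.     0.019] t 3.4
```

View pics/top2c.png

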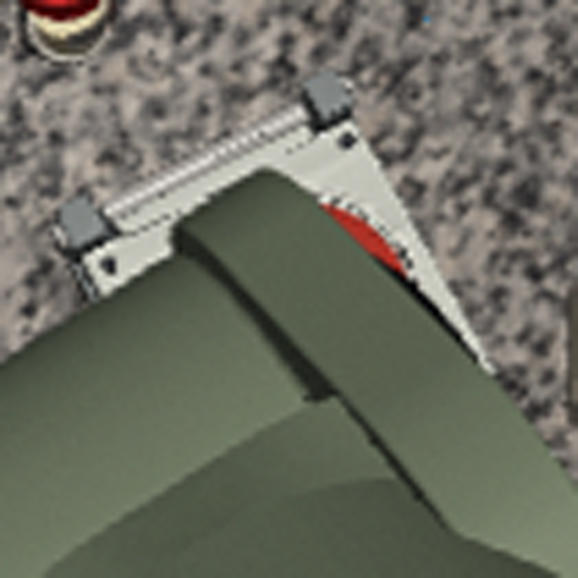

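The arm hides the plate in this view, so I'll fit the plate later from the first top picture. Grasping now.

Request:
arm_command([
  [[-1.0,-0.2,2.0],[0,0,0.019],8.5],
  [[-0.9,-0.1,3.0],[0,0,0],8.5],
  [[0,0,3.0],[0,0,0],8.5],
  [[0,0,3.0],[0,0,0],8.5],
  [[0,0,2.5],[0,0,0],8.5],
  [[0,0,2.0],[0,0,0],8.5],
  [[0,0,1.5],[0,0,0],8.5],
  [[0,0,0],[0,0,0],8.5],
])

```text
clock: 4.25
position: [0.4039, 0.2713, 0.1882]
tool_rot: [-3.14, 0.002, 1.438]
force: [1.0, 0.2, -0.2]
grip_width: 0.0852
finger_force: 0.0
```

Request:
arm_command([
  [[0,0,0],[0,0,0],2],
  [[0,0,0],[0,0,0],2],
  [[0,0,0],[0,0,0],2],
  [[0,0,0],[0,0,0],2],
  [[0,0,0],[0,0,0],2],
  [[0,0,0],[0,0,0],2],
  [[0,0,0],[0,0,0],2],
  [[0,0,0],[0,0,0],2],
  [[0,0,0],[0,0,0],2],
  [[0,0,0],[0,0,0],2],
], newtons=50)

```text
clock: 5.25
position: [0.4044, 0.2719, 0.1905]
tool_rot: [3.141, -0.001, 1.438]
force: [-1.7, -0.4, 13.8]
grip_width: 0.0274
finger_force: 48.3
```

```bash
python3 - <<'E'
from h import *
st=bot.observe();d=bot.grab_frame('wrist');save(d,'w2');print(st['position'],st['tool_rot'],st['force'])
# plate fit from the first top picture
from scipy.optimize import least_squares
d=bot.grab_frame('top');im=cv2.imread('pics/top.png');hsv=cv2.cvtColor(im,cv2.COLOR_BGR2HSV)
a=cv2.resize(im[105:210,215:320],None,fx=5.5,fy=5.5,interpolation=cv2.INTER_CUBIC);cv2.imwrite('pics/t1c.png',a)
E
```

```text
[0.40436799 0.27186425 0.19049957] [ 3.14098075e+00 -9.26964426e-04  1.43792656e+00] [-1.7335964  -0.43974164 13.82574863]
```

View pics/t1c.png

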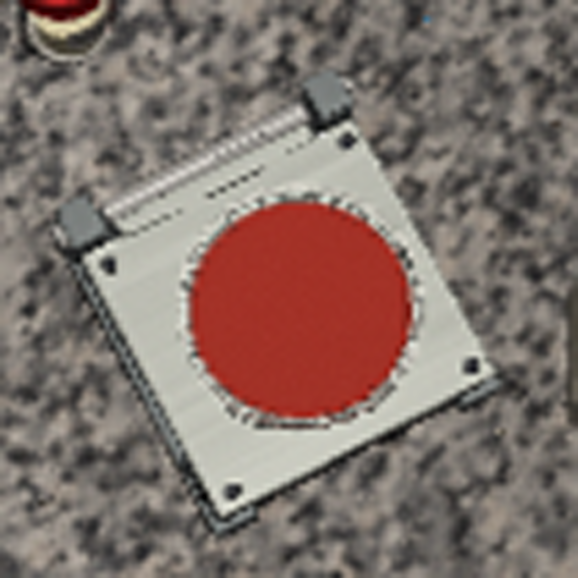

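View pics/w2.png

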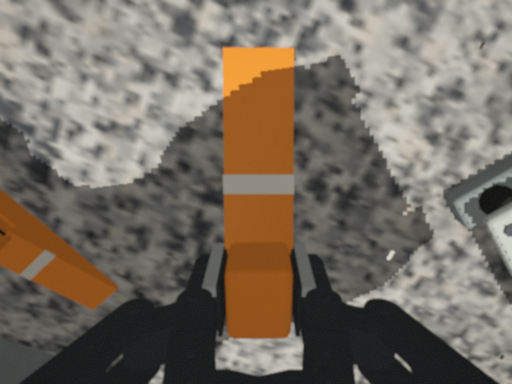

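The wedge is held squarely between the fingers in the wrist view: block (226–292, 245–337), nose edge (224–294, 47). In the top view the plate's front corners are at (215,512) and (495,375).

```bash
python3 - <<'E'
from h import *
from scipy.optimize import least_squares
d=bot.grab_frame('top')
c=np.array([[215,512],[495,375],[85,255],[355,128]])/5.5+[215,105]-.4
W=np.array([ray(d,p,.033)[:2] for p in c]);print(np.round(W,4))
L=np.array([[-66,58],[-66,-58],[46,58],[46,-58.]])/1000
f=lambda q:((L@np.array([[np.cos(q[2]),np.sin(q[2])],[-np.sin(q[2]),np.cos(q[2])]])+q[:2]-W)*[[3],[3],[1],[1]]).ravel()*1000
s=least_squares(f,[.587,.26,.47]);q=s.x;print('fix',q,np.degrees(q[2]),np.round(s.fun,1))
v=W[0]-W[1];print('front yaw',np.degrees(np.arctan2(-v[0],v[1])),np.linalg.norm(v), 'side yaw',[np.degrees(np.arctan2(*(W[i+2]-W[i])[::-1])) for i in (0,1)])
u=np.array([np.cos(q[2]),np.sin(q[2])]);print('bar',q[:2]-.056*u,'front mid',W[:2].mean(0))
st=bot.observe();dw=bot.grab_frame('wrist')
A=R.from_euler('xyz',st['tool_rot'])
for p in((224,47),(294,47)):print('nose in tool',A.inv().apply(ray(dw,p,.004,st)-st['position']))
for p in((224,194),(224,174)):print('stripe',A.inv().apply(ray(dw,p,.011,st)-st['position']))
E
```

```text
[[0.5014 0.2886]
 [0.5514 0.185 ]
 [0.5988 0.3359]
 [0.6465 0.2348]]
fix [0.58530937 0.26566871 0.45309834] 25.96062265130269 [-2.6  0.9 -0.1 -1.2  2.5  2.   5.5 -1.1]
front yaw 25.746192062536007 0.11498100524234409 side yaw [np.float64(25.92654164824787), np.float64(27.604303924338577)]
bar [0.53496004 0.24115452] front mid [0.52641536 0.23682662]
nose in tool [ 0.09413335 -0.01483194  0.18657013]
nose in tool [0.09412627 0.01458211 0.18658816]
stripe [ 0.03102792 -0.01625278  0.17951186]
stripe [ 0.04062646 -0.01593524  0.17952078]
```

Request:
arm_command([
  [[0,0,-0.3],[0,0,0],2],
  [[0,0,-0.7],[0,0,0],2],
  [[0,0,-1.0],[0,0,0],2],
  [[-0.5,0.2,-1.0],[0,0,0],2],
  [[-1.5,0.5,0],[0,0,0],2],
  [[-1.5,0.5,0],[0,0,0],2],
  [[-1.5,0.6,0],[0,0,0],2],
  [[-1.5,0.6,0],[0,0,0],2],
  [[-1.2,0.4,0],[0,0,0],2],
  [[-0.5,0.2,0],[0,0,0],2],
  [[0,0,0],[0,0,0.1],2],
  [[0,0,0],[0,0,0.14],2],
  [[0,0,0],[0,0,0.14],2],
  [[0,0,0],[0,0,0.14],2],
  [[0,0,0],[0,0,0.14],2],
  [[0,0,0],[0,0,0.14],2],
  [[0,0,0],[0,0,0.1],2],
  [[0,0,0],[0,0,0.08],2],
  [[0,0,0],[0,0,0],2],
  [[0,0,0],[0,0,0],2],
])

```text
clock: 7.45
position: [0.423, 0.1868, 0.2198]
tool_rot: [-3.141, -0.0, 0.461]
force: [0.2, 0.1, -1.8]
grip_width: 0.0276
finger_force: 49.4
```

```bash
python3 - <<'E'
from h import *
st=bot.observe();d=bot.grab_frame('wrist');save(d,'w3');print(st['position'],st['tool_rot'],st['force'],st['clock'])
for k,z in(('lift_bar',.016),('wedge_nose',.028),('fixture',0)):
    for r in bot.mark_of(k,d)[:2]: print(k,r['p'],r['at'],ray(d,r['at'],z,st))
q=(.5853,.2657,.4531);Rz=R.from_euler('z',q[2])
P=np.array([[-66,58,33],[-66,-58,33],[46,58,33],[46,-58,33],[-68,43,13],[-68,-43,13],[-56,0,16]])/1000
print(np.round(proj(d,Rz.apply(P)+[q[0],q[1],0],st)))
s=bot.grab_frame('scene');save(s,'s3')
E
```

```text
[0.42301492 0.18675421 0.21980812] [-3.14145234e+00 -9.51432388e-05  4.60844360e-01] [ 0.15330256  0.13438333 -1.76553976] 7.45
wedge_nose 0.85 [100.6, 312.5] [0.3424204 0.2473229 0.028    ]
wedge_nose 0.58 [256.0, 47.7] [0.50632082 0.22985881 0.028     ]
[[ 117.  -10.]
 [ 407.   -8.]
 [  69. -442.]
 [ 463. -438.]
 [ 168.    5.]
 [ 355.    7.]
 [ 262.  -26.]]
```

View pics/w3.png

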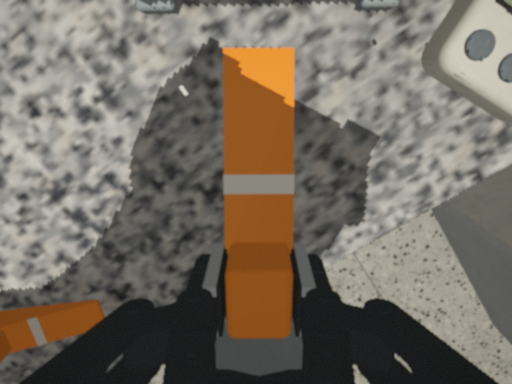

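The rail front ends show at (138–176, 8) and (360–397, 6), a few pixels right of the prediction. I'll raise the arm to see the whole plate and refine.

Request:
arm_command([
  [[0,0,-2],[0,0,0],2],
  [[0,0,-3.5],[0,0,0],2],
  [[0,0,-3.5],[0,0,0],2],
  [[0,0,-3],[0,0,0],2],
  [[0,0,-2],[0,0,0],2],
  [[0,0,0],[0,0,0],2],
  [[0,0,0],[0,0,0],2],
])

```text
clock: 8.4
position: [0.4229, 0.1866, 0.3595]
tool_rot: [-3.141, -0.0, 0.459]
force: [0.7, 0.2, -2.4]
grip_width: 0.0279
finger_force: 49.8
```

```bash
python3 - <<'E'
from h import *
st=bot.observe();d=bot.grab_frame('wrist');save(d,'w4');print(st['position'],st['tool_rot'],st['clock'])
import json;json.dump([list(map(float,st['position'])),list(map(float,st['tool_rot']))],open('w4.json','w'))
for r in bot.mark_of('lift_bar',d)[:2]: print(r['p'],r['at'],ray(d,r['at'],.016,st))
q=(.5853,.2657,.4531);Rz=R.from_euler('z',q[2])
P=np.array([[-66,58,33],[-66,-58,33],[46,58,33],[46,-58,33],[-68,43,0],[-68,-43,0],[-68,61,0],[-68,-61,0],[-56,0,16]])/1000
print(np.round(proj(d,Rz.apply(P)+[q[0],q[1],0],st)))
a=cv2.resize(d['frame'][0:150,120:390],None,fx=2.9,fy=2.9,interpolation=cv2.INTER_CUBIC);cv2.imwrite('pics/w4c.png',a[:,:,::-1])
E
```

```text
[0.42287618 0.18657957 0.3594734 ] [-3.14118233e+00 -2.92691445e-04  4.58677432e-01] 8.4
0.66 [259.4, 21.5] [0.53312699 0.24093638 0.016     ]
0.38 [260.2, 170.8] [0.41873003 0.18352325 0.016     ]
[[ 186.   30.]
 [ 334.   31.]
 [ 176. -151.]
 [ 347. -150.]
 [ 211.   37.]
 [ 309.   37.]
 [ 191.   36.]
 [ 329.   37.]
 [ 260.   19.]]
```

View pics/w4c.png

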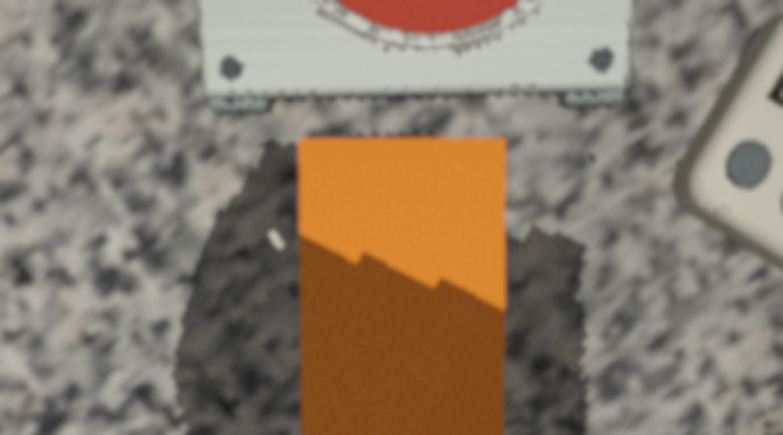

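Plate front corners are at crop (207,95) and (629,90), and rail ends at (210,109) and (626,103). So the fixture's axis lies about 4 mm to the right of the nose, and its yaw is about 27°. I'll correct for that and lower.

Request:
arm_command([
  [[0,0.2,2],[0,0,-0.012],2],
  [[0,0.2,3],[0,0,0],2],
  [[0,0.13,3],[0,0,0],2],
  [[0,0,3],[0,0,0],2],
  [[0,0,2.5],[0,0,0],2],
  [[0,0,1.7],[0,0,0],2],
  [[0,0,1],[0,0,0],2],
  [[0,0,0.5],[0,0,0],2],
  [[0,0,0],[0,0,0],2],
  [[0,0,0],[0,0,0],2],
])

```text
clock: 9.5
position: [0.4256, 0.1817, 0.1931]
tool_rot: [3.142, -0.001, 0.47]
force: [0.2, -0.6, -1.1]
grip_width: 0.0279
finger_force: 49.8
```

Request:
arm_command([
  [[0,0,0.1],[0,0,0],2],
  [[0,0,0],[0,0,0],2],
  [[0,0,0],[0,0,0],2],
])

```text
clock: 9.8
position: [0.4255, 0.1818, 0.192]
tool_rot: [-3.142, -0.001, 0.47]
force: [-0.4, -0.2, -1.8]
grip_width: 0.0277
finger_force: 49.8
```

Request:
arm_command([
  [[0,0,0.07],[0,0,0],2],
  [[0,0,0],[0,0,0],2],
  [[0,0,0],[0,0,0],2],
])

```text
clock: 10.1
position: [0.4255, 0.1817, 0.191]
tool_rot: [3.142, 0.0, 0.47]
force: [0.9, -0.3, -2.1]
grip_width: 0.0276
finger_force: 49.8
```

Request:
arm_command([
  [[0,0,0.07],[0,0,0],2],
  [[0,0,0],[0,0,0],2],
  [[0,0,0],[0,0,0],2],
])

```text
clock: 10.4
position: [0.4255, 0.1817, 0.1906]
tool_rot: [-3.141, -0.0, 0.47]
force: [-2.1, -0.9, 9.5]
grip_width: 0.0275
finger_force: 51.3
```

Request:
arm_command([
  [[0.2,0,-0.03],[0,0,0],2],
  [[0.5,0,0],[0,0,0],2],
  [[0.5,0,0],[0,0,0],2],
  [[0.5,0,0],[0,0,0],2],
  [[0.3,0,0],[0,0,0],2],
  [[0,0,0],[0,0,0],2],
  [[0,0,0],[0,0,0],2],
])

```text
clock: 11.1
position: [0.4436, 0.1909, 0.1906]
tool_rot: [3.141, -0.001, 0.47]
force: [1.2, 0.9, 2.3]
grip_width: 0.0278
finger_force: 50.2
```

```bash
python3 - <<'E'
from h import *
st=bot.observe();d=bot.grab_frame('wrist');s=bot.grab_frame('scene')
print(st['position'],st['tool_rot'],st['force'])
w=d['frame'][0:130,90:430];a=cv2.resize(w,None,fx=2.3,fy=2.3,interpolation=cv2.INTER_CUBIC)
b=cv2.resize(s['frame'][150:240,190:390],None,fx=3.3,fy=3.3,interpolation=cv2.INTER_CUBIC)
c=np.zeros((600,800,3),np.uint8);c[:a.shape[0],:a.shape[1]]=a[:300,:800];c[300:300+b.shape[0],:b.shape[1]]=b[:300]
cv2.imwrite('pics/p5.png',c[:,:,::-1])
E
```

```text
[0.44359549 0.19092397 0.19063189] [ 3.14140919e+00 -7.42403128e-04  4.69819837e-01] [1.23685709 0.88712904 2.27421201]
```

View pics/p5.png

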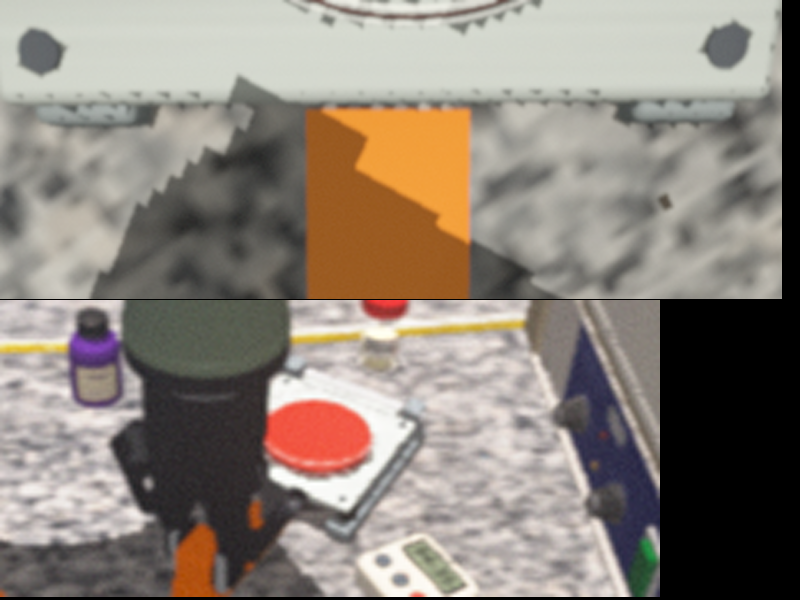

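The wedge (307–470, mid 388) is centred between the rails (38 and 733, mid 385.5) and parallel. The nose is about 9 mm short of the bar, as predicted. Pushing in, first to just before contact.

Request:
arm_command([
  [[0.3,0,0],[0,0,0],2],
  [[0.5,0,0],[0,0,0],2],
  [[0.6,0,0],[0,0,0],2],
  [[0.6,0,0],[0,0,0],2],
  [[0.6,0,0],[0,0,0],2],
  [[0.6,0,0],[0,0,0],2],
  [[0.6,0,0],[0,0,0],2],
  [[0.4,0,0],[0,0,0],2],
  [[0.2,0,0],[0,0,0],2],
  [[0.1,0,0],[0,0,0],2],
  [[0,0,0],[0,0,0],2],
  [[0,0,0],[0,0,0],2],
])

```text
clock: 12.4
position: [0.4833, 0.211, 0.1906]
tool_rot: [-3.141, 0.001, 0.47]
force: [-1.2, -0.9, 6.1]
grip_width: 0.0281
finger_force: 50.7
```

Request:
arm_command([
  [[0.15,0,0],[0,0,0],2],
  [[0.15,0,0],[0,0,0],2],
  [[0,0,0],[0,0,0],2],
  [[0,0,0],[0,0,0],2],
])

```text
clock: 12.8
position: [0.486, 0.2124, 0.1906]
tool_rot: [-3.141, 0.0, 0.47]
force: [-0.8, -0.3, 4.9]
grip_width: 0.0277
finger_force: 50.7
```

Request:
arm_command([
  [[0.15,0,0],[0,0,0],2],
  [[0.15,0,0],[0,0,0],2],
  [[0,0,0],[0,0,0],2],
  [[0,0,0],[0,0,0],2],
])

```text
clock: 13.2
position: [0.4887, 0.2137, 0.1906]
tool_rot: [-3.142, 0.0, 0.47]
force: [-1.1, -0.8, 6.2]
grip_width: 0.0279
finger_force: 50.7
```

Request:
arm_command([
  [[0.15,0,0],[0,0,0],2],
  [[0.15,0,0],[0,0,0],2],
  [[0.1,0,0],[0,0,0],2],
  [[0,0,0],[0,0,0],2],
  [[0,0,0],[0,0,0],2],
])

```text
clock: 13.7
position: [0.4916, 0.2152, 0.1906]
tool_rot: [-3.141, 0.002, 0.47]
force: [-7.4, -4.0, 11.0]
grip_width: 0.028
finger_force: 51.7
```

Request:
arm_command([
  [[0.15,0,0],[0,0,0],2],
  [[0.15,0,0],[0,0,0],2],
  [[0,0,0],[0,0,0],2],
  [[0,0,0],[0,0,0],2],
])

```text
clock: 14.1
position: [0.4943, 0.2165, 0.1906]
tool_rot: [-3.141, 0.002, 0.47]
force: [-7.2, -3.0, 11.8]
grip_width: 0.0279
finger_force: 51.7
```

Request:
arm_command([
  [[0.15,0,0],[0,0,0],2],
  [[0.15,0,0],[0,0,0],2],
  [[0,0,0],[0,0,0],2],
  [[0,0,0],[0,0,0],2],
])

```text
clock: 14.5
position: [0.497, 0.2179, 0.1906]
tool_rot: [-3.141, 0.002, 0.469]
force: [-6.8, -2.3, 10.7]
grip_width: 0.0279
finger_force: 51.6
```

```bash
python3 - <<'E'
from h import *
st=bot.observe();d=bot.grab_frame('wrist');s=bot.grab_frame('scene');t=bot.grab_frame('top')
print(st['position'],st['tool_rot'],st['force'],st['clock'])
a=cv2.resize(d['frame'],None,fx=1.2,fy=1.2,interpolation=cv2.INTER_CUBIC)[:300]
b=cv2.resize(s['frame'][160:230,220:360],None,fx=4,fy=4,interpolation=cv2.INTER_CUBIC)
c=np.zeros((600,800,3),np.uint8);c[:a.shape[0],:a.shape[1]]=a;c[300:580,:560]=b
cv2.imwrite('pics/p6.png',c[:,:,::-1])
E
```

```text
[0.4970364  0.2178852  0.19060633] [-3.14111376e+00  2.29835047e-03  4.69488867e-01] [-6.76291862 -2.30489016 10.71458019] 14.5
```

View pics/p6.png

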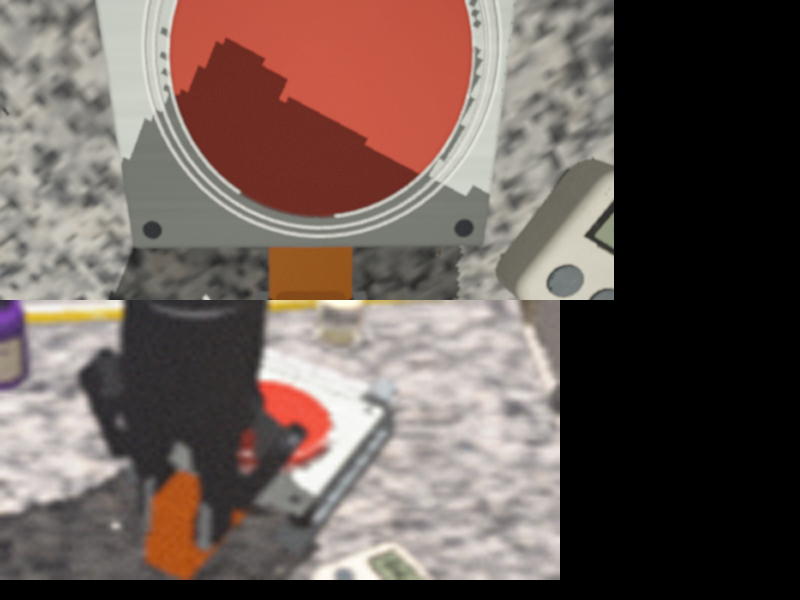

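The wedge is centred under the plate (269–353, against dots at 152 and 464), and the dish is undisturbed. Contact came about 8 mm of travel ago, so the lift is about 2 mm. I'll go 4.5 mm further.

Request:
arm_command([
  [[0.15,0,0],[0,0,0],2],
  [[0.15,0,0],[0,0,0],2],
  [[0.15,0,0],[0,0,0],2],
  [[0,0,0],[0,0,0],2],
  [[0,0,0],[0,0,0],2],
  [[0,0,0],[0,0,0],2],
])

```text
clock: 15.25
position: [0.5011, 0.2199, 0.1906]
tool_rot: [-3.141, 0.002, 0.47]
force: [-6.3, -2.8, 11.0]
grip_width: 0.0274
finger_force: 51.6
```

```bash
python3 - <<'E'
from h import *
st=bot.observe();d=bot.grab_frame('wrist');save(d,'w7')
print(st['position'],st['tool_rot'],st['force'],st['grip_width'],st['clock'])
# plate lift: width between front dots in image vs 33mm-height geometry, using columns 152,464 (p6/1.2) as reference
g=cv2.cvtColor(d['frame'],cv2.COLOR_RGB2GRAY)
def dots(g):
    out=[]
    for x0,x1 in((95,150),(365,410)):
        r=g[160:225,x0:x1];m=(r<70).astype(np.uint8);n,_,s,c=cv2.connectedComponentsWithStats(m)
        out.append([(np.round(c[i]+[x0,160],2),s[i,4]) for i in range(1,n) if 60<s[i,4]<400])
    return out
print(dots(g))
E
```

```text
[0.50105722 0.21990346 0.19057427] [-3.14120882e+00  2.29114260e-03  4.69529887e-01] [-6.25860368 -2.82084658 10.95689064] 0.027443252792073256 15.25
[[(array([126.64, 203.21]), np.int32(144)), (array([111.79, 221.35]), np.int32(85))], [(array([385.9 , 201.77]), np.int32(146))]]
```

Independent check: the dot spacing in the wrist image puts the plate front 3.6 to 3.9 mm up, consistent with the travel estimate. Handing in.

```bash
python3 -c "
from workcell import bot
print(bot.job_done())"
```

```text
the job is handed in; nothing more can be done
None
```

I pushed the orange wedge's nose under the middle of the lift bar and handed the job in at about 15 s of the 48 s, still gripping it. By my estimate the plate's front is about 3.5 mm off its pads; the hand-in returned no verdict.

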